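# Find the loose bolt on the camera repair fixture and hold its cap open

### The job

One of the three bolts sticking up through the caps of the fixture blocks has come loose: pluck the white tapping pin out of the pocket tray and, with all caps shut, tap the bolt heads with its lower end until you find the one that sinks, and push that one fully down. Set the pin into the open steel dish, then grip the cap around the loose bolt by its crossbar, swing it up to about 45 degrees and finish while still holding it open in the gripper, so that the repairer can get at the bolt. Leave the other two caps shut and do not disturb the camera, the bottle or the lens.

Things in the scene. Friction and masses are not known exactly. Their poses are not given: they have to be found in the camera images.
- block_a: one of three equal bare aluminium fixture blocks fixed to the bench, 110 (its x) by 54 (its y) by 30 mm high; origin at the centre of its underside, z up; carries one bolt and one hinged cap. Blocks stand at least 110 mm apart, in any order, each turned up to 0.4 rad. Only one of the three bolts is loose
- bolt_a_top (a point): centre of the top face of this block's steel hex bolt head (18 mm across, 7 mm thick), 10 mm towards +x of the block's centre and 48 mm above the bench; it sticks out 12 mm above the shut cap through a 26 mm round window. A tight bolt does not move; the loose one slides 7 mm straight down under a push of about 2 to 3 N (press with 5 to 6 N) and stays down, so this point then reads 7 mm lower, 5 mm above the cap. They look alike before
- cap_a: dark steel cap of this block, a 90 by 50 by 6 mm plate (about 80 g) lying on the block, top face 36 mm above the bench when shut; origin on its hinge axis (along the block's y, 45 mm towards +x of the block's centre, 33 mm above the bench); axes parallel to the block's when shut. Its free edge, at the block's -x end, swings up (a positive turn about y, 0 shut to 1.2 rad at its stop); the hinge is nearly free and the cap falls shut from any angle if let go
- cap_a_bar (a point): centre of the cap's pull: a round crossbar 14 mm thick and 26 mm long along the block's y, on a 9 mm thick post; 80 mm from the hinge towards the cap's free edge and 29 mm above the hinge axis (62 mm above the bench, 26 mm above the cap's top face) when shut. Gripped on its two flat ends from straight above, it can turn between the fingers while the cap swings
- block_b: another fixture block, exactly like block_a
- bolt_b_top (a point): centre of the top face of the bolt head of block_b, as bolt_a_top
- cap_b: cap of block_b, as cap_a
- cap_b_bar (a point): centre of the crossbar of cap_b, as cap_a_bar
- block_c: another fixture block, exactly like block_a
- bolt_c_top (a point): centre of the top face of the bolt head of block_c, as bolt_a_top
- cap_c: cap of block_c, as cap_a
- cap_c_bar (a point): centre of the crossbar of cap_c, as cap_a_bar
- camera: bystander: loose black and silver camera body 130 (its y) by 34 by 78 mm high, lens mount to its +x; origin at the centre of its underside
- oil_bottle: bystander: loose small amber bottle, 36 mm across, 75 mm high; origin at the centre of its underside
- lens: bystander: loose dark lens barrel standing on end, 54 mm across, 50 mm high; origin at the centre of its underside
- tray: small grey plastic pocket tray fixed to the bench, 54 by 54 by 18 mm high, 3 by 3 square pockets 14 mm wide and 15 mm deep; origin at the centre of its underside. The tapping pin stands in the middle pocket; the other pockets hold small fittings that lie below the rim
- pin: loose white nylon tapping pin, a plain rod 12 mm thick and 50 mm long (15 g), standing upright in the middle pocket, its upper 35 mm clear of the tray's rim; origin at the centre of its lower end face, z along the rod to its upper end
- pin_mid (a point): midpoint of the tapping pin, on its axis, 25 mm from its lower end
- dish: open round steel dish fixed to the bench, empty, 100 mm across at the rim, 90 mm inside, 22 mm high, floor 3 mm thick; origin at the centre of its underside
Not all that is in view belongs to the job. What is shaped like the block_b but blue or pink is not meant. Several things look just like the dish: the one meant starts farthest from the robot's base.

How it is judged:
On the way, in this order (a step that is already met when the one before it is completed fails the run):
1. the loose bolt has been tapped down (at least 5 of its 7 mm), the pin's lower end standing on it, while all three caps are shut (((z of bolt_a_top in the frame of block_a below 0.043 m and distance between pin and bolt_a_top below 0.012 m) or (z of bolt_b_top in the frame of block_b below 0.043 m and distance between pin and bolt_b_top below 0.012 m) or (z of bolt_c_top in the frame of block_c below 0.043 m and distance between pin and bolt_c_top below 0.012 m)) and angle between each of cap_a, cap_b, cap_c's own z axis and vertical below 0.1 rad), for 0.05 s.
2. the pin is put into the dish and let go, all caps still shut (horizontal distance between pin_mid and dish below 0.045 m and height (world z) of pin_mid below 0.035 m and linear speed of pin below 0.1 m/s and contact force between the fingers and pin below 0.05 N and angle between each of cap_a, cap_b, cap_c's own z axis and vertical below 0.1 rad), for 0.2 s.
At the end, for the whole second after the job is handed in: the loose bolt is down; its cap is held still by the fingers (over 0.3 N), 0.6 to 1.15 rad open; other caps under 0.1 rad; the pin at rest in the dish (midpoint within 45 mm of its centre, under 35 mm high); camera, bottle and lens within 20 mm of their start (((z of bolt_a_top in the frame of block_a below 0.043 m and angle between cap_a's own z axis and vertical between 0.6 and 1.15 rad and angle between each of cap_b, cap_c's own z axis and vertical below 0.1 rad and angular speed of cap_a below 0.15 rad/s and contact force between the fingers and cap_a above 0.3 N) or (z of bolt_b_top in the frame of block_b below 0.043 m and angle between cap_b's own z axis and vertical between 0.6 and 1.15 rad and angle between each of cap_a, cap_c's own z axis and vertical below 0.1 rad and angular speed of cap_b below 0.15 rad/s and contact force between the fingers and cap_b above 0.3 N) or (z of bolt_c_top in the frame of block_c below 0.043 m and angle between cap_c's own z axis and vertical between 0.6 and 1.15 rad and angle between each of cap_a, cap_b's own z axis and vertical below 0.1 rad and angular speed of cap_c below 0.15 rad/s and contact force between the fingers and cap_c above 0.3 N)) and horizontal distance between pin_mid and dish below 0.045 m and height (world z) of pin_mid below 0.035 m and linear speed of pin below 0.1 m/s and distance of each of camera, oil_bottle, lens from where it was at the start of the episode below 0.02 m); the arm keeps its last pose, push and grip.
It fails at once if a cap is lifted (over 0.15 rad) whose bolt has not sunk ((angle between cap_a's own z axis and vertical above 0.15 rad and z of bolt_a_top in the frame of block_a above 0.043 m) or (angle between cap_b's own z axis and vertical above 0.15 rad and z of bolt_b_top in the frame of block_b above 0.043 m) or (angle between cap_c's own z axis and vertical above 0.15 rad and z of bolt_c_top in the frame of block_c above 0.043 m)).
It fails at once if the camera is moved more than 20 mm (distance of camera from where it was at the start of the episode above 0.02 m).
It fails at once if the oil bottle is moved more than 20 mm (distance of oil_bottle from where it was at the start of the episode above 0.02 m).
It fails at once if the lens is moved more than 20 mm (distance of lens from where it was at the start of the episode above 0.02 m).
It also fails if it takes over 61 s, if anything falls off the work surface, if the arm or the gripper's body presses on something with over 40 N, if the wrist force passes 120 N, or if a joint passes its speed limit or range.

### The arm

A 6-joint arm with a two-finger parallel gripper is mounted at the origin on the work surface. World frame = base frame: x ahead of the robot, y to its left, z up, the work surface at z = 0. Lengths are in m, angles in rad, forces in N, time in s.
With the tool pointing down it reaches from about 0.275 to 0.875 m from the base axis. Payload 12.5 kg.
Tool frame: the origin (TCP) lies between the finger pads; the fingertips stand arm.tcp_to_tips ahead of it and the grasp point (between the pads) lies 6 mm ahead of it (arm.tcp_to_tips is the distance from the TCP to the fingertips, in m); z points along the fingers, y is the line along which they close (so a half turn about z gives the same grasp; the last joint's range is limited). The gripper opens to 85 mm and grips with 20 to 120 N. Pads are 22 mm wide; open, the fingers measure 114 mm over their backs; the gripper's body (76 mm by 85 mm) begins 54 mm behind the grasp point. The pads swing forward as they close: fully open they stand 13 mm farther back than shut.
Start: joints at [-1.304, 0.351, 1.652, -0, 1.139, -0.085], TCP at [0.19, -0.516, 0.256] pointing down, gripper open.
Joint ranges: [-2.75, 2.75], [-0.79, 2.1], [0.01, 2.65], [-1.57, 4.71], [0.07, 3.14], [-2.87, 2.87]. Speed limits (rad/s): [2.22, 2.22, 2.79, 3.14, 3.14, 3.14].

### API

Orientations are given as [roll, pitch, yaw] about the fixed x, y, z axes, in that order (R = Rz(yaw) Ry(pitch) Rx(roll)).
In Python, from rig import arm, jaws, viewer, job gives the robot as it stands. Calls block until the motion is done:
- arm.move_to(position, orientation): joint-space move of the TCP to a pose.
- arm.move_straight(position, attitude=None, vel=0.15, force_limit=None): straight line of the TCP; attitude=None keeps the orientation; vel is the mean speed in m/s. With force_limit (N) it stops when the force on the tool has changed by that much, and returns True; else False.
- arm.move_j(angles): joint-space move.
- jaws.set_gripper(opening, newtons=None): finger opening in m; newtons is the grip in N (None keeps the last); returns when the fingers have stopped.
- arm.pause(seconds).
- arm.inverse_kinematics(position, orientation): joint angles nearest the present ones, or None.
- viewer.capture(name): name is "scene" or "top"; returns a dict with "color" (384x512x3 uint8, red, green, blue), "intrinsics" (3x3 intrinsics, pixels), "camera_from_world" (4x4, takes a point from world to camera coordinates). Camera axes: x right, y up, looking along -z (the intrinsics and any distortion apply to the point x, -y, -z); pixel columns grow to the right and rows downward; lengths in m; the calibration is good to about 2 mm. A picture is of the moment at which its call begins. There is no depth.
A pose or a line that the arm cannot do raises arm.MotionError and nothing moves.
- job.job_done(): hands the job in; it is judged then, once.
Readings, each from a call of its own:
- arm.get_time_s(): time.
- arm.get_q(): joint angles.
- arm.get_joint_vel(): joint speeds.
- arm.get_joint_torque(): joint torques, N m.
- arm.get_eef_pos(): TCP position.
- arm.get_orientation(): TCP orientation.
- arm.get_ft_force(): force on the tool from outside, world axes, zero at the start.
- arm.get_wrist_torque(): the same for the moment, N m.
- arm.get_grip_width(): finger opening in m.
- arm.get_grip_force(): force on a finger pad.
Only numpy, scipy, OpenCV 4.12 (cv2) and the standard library are available. Lean on these libraries where they do the work, as an engineer would, in place of code of your own. Each camera call takes 0.05 s, during which the arm holds its last target. There are 200 camera calls.

## Working session

There is one attempt and no reset: what is moved stays moved. The work goes in short steps, each a Python script; the robot and the scene stay as the last script left them, time stands still between calls to the robot, and variables do not carry over. Pictures are saved under pics/ and viewed, at most 10 in all, crops included, and the job is handed in when it is done.

```bash
mkdir -p pics; ls
python3 - <<'E'
from rig import arm,jaws,viewer,job
import cv2,numpy as np,pickle
for n in("scene","top"):
    c=viewer.capture(n); pickle.dump(c,open(n+".pkl","wb"))
    cv2.imwrite(f"pics/{n}0.png",cv2.resize(c["color"][:,:,::-1],(800,600),interpolation=cv2.INTER_CUBIC))
    print(n,c["intrinsics"],c["camera_from_world"],[k for k in c])
print(arm.tcp_to_tips,arm.get_orientation(),arm.get_time_s())
E
```

```text
pics
scene [[418.40805013   0.         261.45010035]
 [  0.         418.40805013 194.99459762]
 [  0.           0.           1.        ]] [[-0.76621403  0.64221964  0.02167946  0.32873591]
 [-0.41407865 -0.51926227  0.74759987  0.13216046]
 [ 0.49138064  0.56384451  0.66379548 -1.38929262]
 [ 0.          0.          0.          1.        ]] ['color', 'intrinsics', 'camera_from_world']
top [[493.58347205   0.         256.29935729]
 [  0.         493.58347205 207.16432344]
 [  0.           0.           1.        ]] [[ 2.01860386e-02 -9.99795792e-01  9.47517042e-04 -1.21315077e-02]
 [ 9.90858178e-01  2.01320085e-02  1.33397053e-01 -4.31177649e-01]
 [-1.33388887e-01 -1.75390304e-03  9.91062222e-01 -1.32042745e+00]
 [ 0.00000000e+00  0.00000000e+00  0.00000000e+00  1.00000000e+00]] ['color', 'intrinsics', 'camera_from_world']
0.025 [-3.14051897e+00 -1.14832872e-04  3.51792158e-01] 0.1
```

View pics/top0.png

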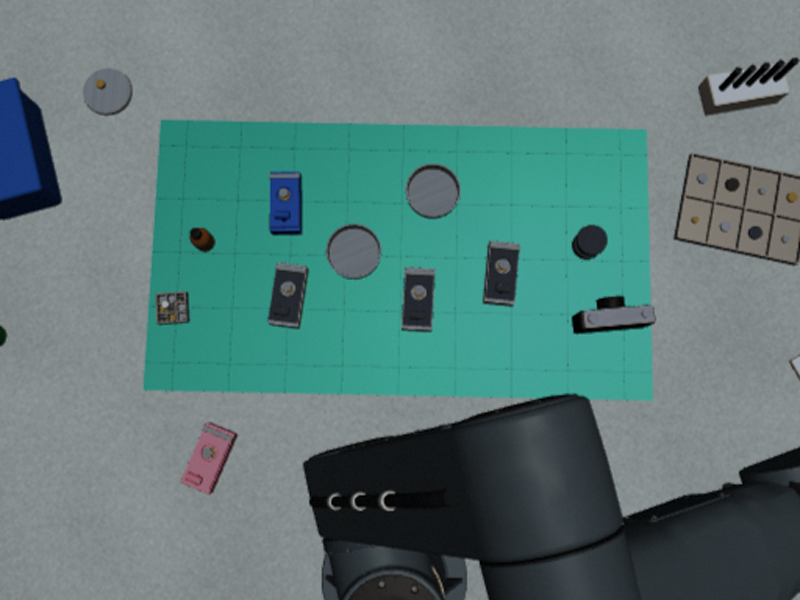

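View pics/scene0.png

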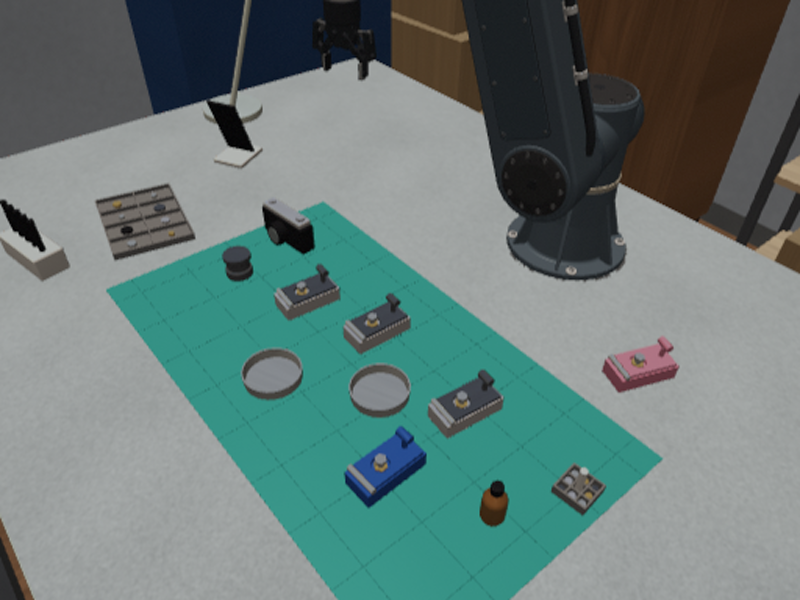

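Candidates (800-px top view): three bare blocks with dark caps at (288,295), (418,299) and (502,272). I reject the blue one (285,203) and the pink one (208,458). Dishes are at (433,191), farther from the base at about (390,585), and at (354,252), nearer; the round grey lid at (107,92) is off the mat. The pin is in the tray at (172,307). The bottle, lens and camera are at (202,239), (590,241) and (613,317). Next is the close crop.

```bash
cat > h.py <<'E'
import cv2,numpy as np,pickle
def mosaic(c,cents,out,s=6,r=25,cols=2):
    im=c["color"][:,:,::-1]; t=[]
    for u,v in cents:
        u0,v0=int(u)-r,int(v)-r
        p=cv2.resize(im[v0:v0+2*r,u0:u0+2*r],None,fx=s,fy=s,interpolation=cv2.INTER_CUBIC)
        p=cv2.convertScaleAbs(p,alpha=1.5,beta=15)
        for k in range(0,2*r,5):
            L=10 if (k%10==0) else 4
            cv2.line(p,(k*s,0),(k*s,L),(0,255,255),1);cv2.line(p,(0,k*s),(L,k*s),(0,255,255),1)
            if k%10==0 and k:
                cv2.putText(p,str(u0+k),(k*s-10,20),0,.35,(0,255,255),1);cv2.putText(p,str(v0+k),(12,k*s+4),0,.35,(0,255,255),1)
        t.append(p)
    cv2.imwrite(out,np.vstack([np.hstack(t[i:i+cols]) for i in range(0,len(t),cols)]))
def px2w(c,uv,z):
    K,T=c["intrinsics"],c["camera_from_world"]
    d=np.linalg.inv(K)@[uv[0],uv[1],1]; d=np.array([d[0],-d[1],-d[2]])
    R=T[:3,:3];o=-R.T@T[:3,3];d=R.T@d
    return o+d*(z-o[2])/d[2]
def w2px(c,P):
    K,T=c["intrinsics"],c["camera_from_world"]
    p=T[:3,:3]@P+T[:3,3];p=K@[p[0],-p[1],-p[2]];return p[:2]/p[2]
def load(n):return pickle.load(open(n+".pkl","rb"))
E
python3 -c "
from h import *
c=load('top');mosaic(c,[(110,197),(184,189),(268,191),(321,175)],'pics/m1.png')
c=load('scene');mosaic(c,[(370,312),(298,258),(241,207),(197,188)],'pics/m2.png')"
```

```text
(no output)
```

View pics/m1.png

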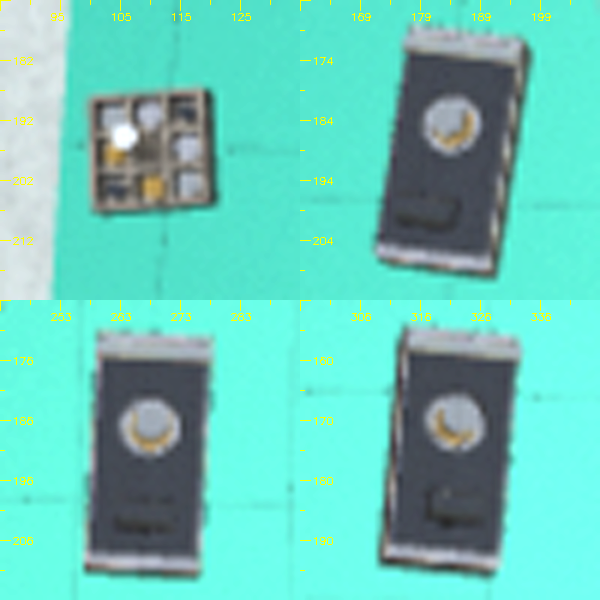

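View pics/m2.png

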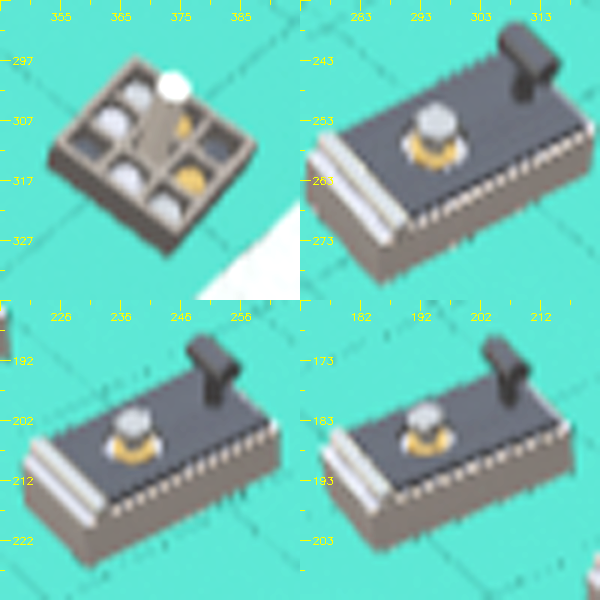

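Top view: pin tip at (105.7,194.7), bolts at (183.8,183.8), (268.2,186) and (321.8,169.7). The scene crops show the same bolts at (295.8,253.2), (238.3,202.3) and (193.2,182), with the bars at the robot side. I'll fit the block poses to both views.

```bash
cat > fit.py <<'E'
from h import *
from scipy.optimize import least_squares
T,S=load('top'),load('scene')
L=dict(b=(.01,0,.048),bar=(-.035,0,.062),nl=(-.055,.027,.03),nr=(-.055,-.027,.03),fl=(.055,.027,.033),fr=(.055,-.027,.033),s1=(.055,.027,0),s2=(-.055,.027,0))
B=[dict(b=(183.8,183.8),nl=(171.8,207),nr=(191.5,209),fl=(176.8,168.5),fr=(197,170.7),Sb=(295.8,253.2),Sbar=(311,241.7),Ss1=(286.7,280.2),Ss2=(322.2,261.7)),
dict(b=(268.2,186),nl=(257.3,210.5),nr=(276.3,211.2),fl=(259.3,171.5),fr=(278.3,172.2),Sb=(238.3,202.3),Sbar=(251.7,191.7),Ss1=(231,226.3),Ss2=(262.5,208.7)),
dict(b=(321.8,169.7),nl=(309.8,193.3),nr=(329,194.7),fl=(313,155),fr=(332.7,156.2),Sb=(193.2,182),Sbar=(206.7,172.5),Ss1=(185,204.7),Ss2=(217.5,191.3))]
def res(p,d):
    c,s=np.cos(p[2]),np.sin(p[2]);r=[]
    for k,uv in d.items():
        cam=S if k[0]=='S' else T; l=L[k[1:] if k[0]=='S' else k]
        r.append(w2px(cam,np.array([p[0]+c*l[0]-s*l[1],p[1]+s*l[0]+c*l[1],l[2]]))-uv)
    return np.array(r)
P=[]
for d in B:
    x0=px2w(T,d['b'],.048)
    f=least_squares(lambda p:res(p,d).ravel(),[x0[0],x0[1],0],loss='soft_l1')
    P.append(f.x); print(f.x.round(4),x0.round(4));print(dict(zip(d,res(f.x,d).round(1).tolist())))
    print('bolt',f.x[:2]+.01*np.array([np.cos(f.x[2]),np.sin(f.x[2])]))
print('pin',px2w(T,(105.7,194.7),.053),px2w(S,(374.2,301.5),.053),'tray',px2w(T,(110.5,197.05),.018))
for n,uv in dict(dish=(277.1,122.2),dish2=(226.6,161.3)).items():print(n,px2w(T,uv,.022))
print('scene dish',px2w(S,(174,237),.022),'bottle',px2w(T,(129,153),.03),'lens',px2w(T,(378,155),.05),'cam',px2w(T,(392,205),.07))
E
python3 fit.py
```

```text
[ 0.4783  0.1978 -0.1073] [0.4887 0.1944 0.048 ]
{'b': [-0.9, 0.2], 'nl': [-1.2, 0.1], 'nr': [-1.3, 0.6], 'fl': [-0.4, -0.8], 'fr': [-1.2, -0.5], 'Sb': [-0.3, -1.6], 'Sbar': [-0.3, -1.5], 'Ss1': [-0.8, -0.4], 'Ss2': [-1.0, -1.3]}
bolt [0.48821766 0.19672018]
[ 0.4758 -0.0331 -0.0267] [ 0.4873 -0.0345  0.048 ]
{'b': [-0.4, 0.5], 'nl': [-0.6, 0.2], 'nr': [0.1, 0.4], 'fl': [-0.8, -0.5], 'fr': [-0.1, -0.3], 'Sb': [-0.3, -1.5], 'Sbar': [-0.5, -1.3], 'Ss1': [-0.3, -0.3], 'Ss2': [-0.1, 0.4]}
bolt [ 0.48575715 -0.0333521 ]
[ 0.5253 -0.1792 -0.0816] [ 0.5353 -0.1797  0.048 ]
{'b': [0.1, 0.0], 'nl': [-0.5, -0.1], 'nr': [-0.1, 0.5], 'fl': [-0.2, -1.0], 'fr': [-0.4, -0.3], 'Sb': [-0.3, -1.0], 'Sbar': [-0.4, -0.7], 'Ss1': [-0.1, -0.0], 'Ss2': [0.7, -0.8]}
bolt [ 0.53525287 -0.17999789]
pin [0.45371238 0.4026954  0.053     ] [0.45617851 0.40815185 0.053     ] tray [0.45280887 0.39992713 0.018     ]
dish [ 0.67457161 -0.05701987  0.022     ]
dish2 [0.55932423 0.0818338  0.022     ]
scene dish [ 0.67978044 -0.04931631  0.022     ] bottle [0.57546991 0.35242347 0.03      ] lens [ 0.57890989 -0.33271585  0.05      ] cam [ 0.43890289 -0.36315157  0.07      ]
```

Run:
```python
from rig import arm,jaws,viewer
from h import *
x,y=.455,.405; o=[np.pi,0,0]
arm.move_to([x,y,.16],o); jaws.set_gripper(.05,30)
print(arm.move_straight([x,y,.054],vel=.1,force_limit=6),arm.get_eef_pos(),arm.get_ft_force())
jaws.set_gripper(0,30); print(arm.get_grip_width(),arm.get_grip_force(),arm.get_time_s())
```

```text
False [0.45533575 0.40528406 0.05469409] [-0.61286235 -0.1151231  -0.20997263]
0.010643910453548013 29.298841059207916 5.5333
```

Run:
```python
from rig import arm,jaws,viewer
from h import *
arm.move_straight([.4553,.4053,.15],vel=.1)
arm.move_to([.488,.1965,.13],[np.pi,0,-.107])
c=viewer.capture("scene");p=arm.get_eef_pos();print(p,arm.get_grip_width(),arm.get_orientation())
u=w2px(c,np.array([*p[:2],p[2]-.0517]));print(u,w2px(c,p)); pickle.dump(c,open("s1.pkl","wb"))
mosaic(c,[u],"pics/p1.png",s=12)
```

```text
[0.48816128 0.19768845 0.13010639] 0.010886601169701832 [-3.14121086e+00 -4.44411522e-04 -1.05776571e-01]
[296.82673746 243.38008008] [298.59538448 228.13049924]
```

View pics/p1.png

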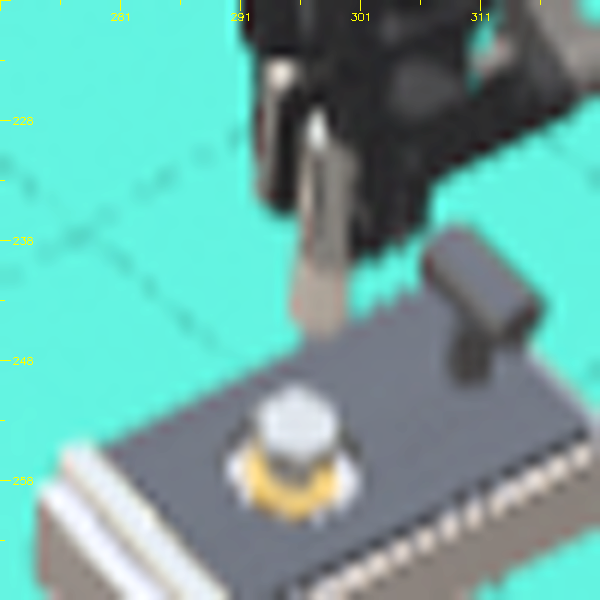

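The pin hangs between the fingers with its lower end at about (297.5,245.3), and the bolt head is at (295.6,253). The scene camera has a bias of about (+0.8,+2) px. I'll correct for it and tap.

Run:
```python
from rig import arm,jaws,viewer
from h import *
S=load('scene');T=load('top');bias=np.array([.8,2.0])
fit=[[.4882,.1967,-.107],[.4858,-.0334,-.027],[.5353,-.1800,-.082]]
sb=[(295.8,253.2),(238.3,202.3),(193.2,182)]
for i in range(3):
    q=px2w(S,np.array(sb[i])-bias,.048)[:2]; xy=(q+fit[i][:2])/2; print(i,q,fit[i][:2],xy)
    if i: arm.move_straight([*arm.get_eef_pos()[:2],.16],vel=.25)
    arm.move_to([*xy,.13 if i==0 else .14],[np.pi,0,fit[i][2]])
    arm.move_straight([*xy,.107],vel=.1)
    hit=arm.move_straight([*xy,.085],vel=.02,force_limit=5)
    p=arm.get_eef_pos();print(hit,'tip z',p[2]-.0517,arm.get_ft_force().round(2) if hasattr(arm.get_ft_force(),'round') else arm.get_ft_force(),arm.get_time_s())
    if hit and p[2]-.0517<.044: print('loose',i);break
    if not hit: print('no contact');break
```

```text
0 [0.48830562 0.19489271] [0.4882, 0.1967] [0.48825281 0.19579635]
True tip z 0.04054685026488775 [-1.01  0.48  5.94] 8.9333
loose 0
```

Run:
```python
from rig import arm,jaws,viewer
from h import *
p=arm.get_eef_pos()
print(arm.move_straight([p[0],p[1],p[2]-.0008],vel=.01),arm.get_eef_pos(),arm.get_ft_force(),arm.get_grip_width())
arm.pause(.15); c1=viewer.capture("scene")
arm.move_straight([p[0],p[1],.13],vel=.15); c2=viewer.capture("scene"); print(arm.get_time_s())
mosaic(c1,[(296,250)],"pics/a.png",s=8);mosaic(c2,[(296,250)],"pics/b.png",s=8)
cv2.imwrite("pics/t1.png",np.hstack([cv2.imread("pics/a.png"),cv2.imread("pics/b.png")]))
```

```text
False [0.48886783 0.19595079 0.0921656 ] [-3.44339014 -0.82385601 12.31920651] 0.011057125197694386
9.8417
```

View pics/t1.png

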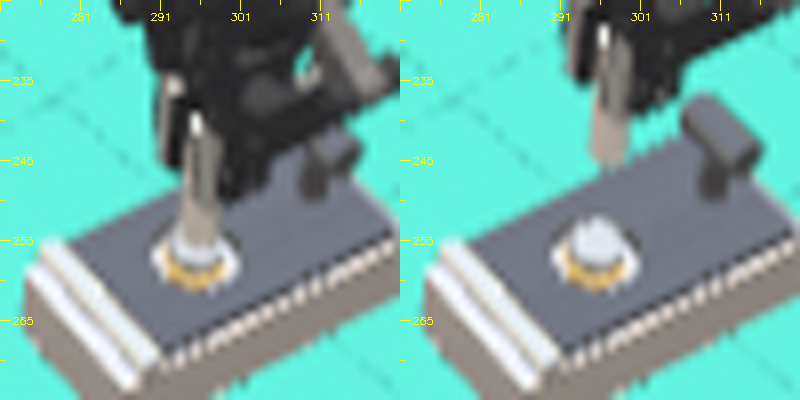

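The head of the left bolt has sunk (v 253 → 255.5) and the pin is still upright in the gripper. Next is the dish.

Run:
```python
from rig import arm,jaws,viewer
from h import *
S=load('scene');q=px2w(S,(173.3,234.8),.022)[:2]; xy=(q+np.array([.6746,-.057]))/2;print(q,xy)
arm.move_straight([.4885,.196,.16],vel=.2)
arm.move_to([*xy,.14],[np.pi,0,0])
arm.move_straight([*xy,.072],vel=.12)
print(arm.move_straight([*xy,.052],vel=.03,force_limit=3),arm.get_eef_pos())
jaws.set_gripper(.05); arm.pause(.5)
arm.move_straight([*xy,.16],vel=.15); arm.pause(.3)
# clear the view over the loose block's bar
b=np.array([.4783,.1970]); yaw=-.107; d=np.array([np.cos(yaw),np.sin(yaw)]); bar=b-.035*d
print(bar)
arm.move_to([*bar,.17],[np.pi,0,yaw])
c=viewer.capture("scene");t=viewer.capture("top");print(arm.get_time_s(),arm.get_eef_pos())
pickle.dump(c,open("s2.pkl","wb"))
mosaic(c,[(173,237)],"pics/a.png",s=8);mosaic(c,[(311,237)],"pics/b.png",s=8)
cv2.imwrite("pics/d1.png",np.hstack([cv2.imread("pics/a.png"),cv2.imread("pics/b.png")]))
```

```text
[ 0.67718873 -0.05703783] [ 0.67589436 -0.05701891]
True [ 0.67583383 -0.05705653  0.05432679]
[0.44350017 0.20073786]
16.1583 [0.44434014 0.20025778 0.16994601]
```

View pics/d1.png

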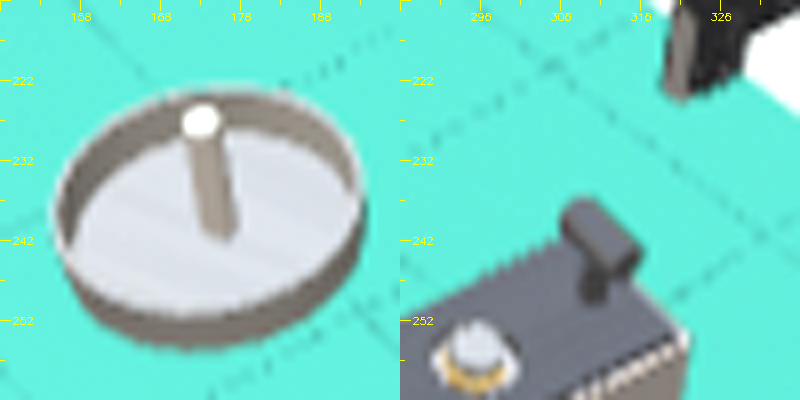

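The pin stands in the dish. The bar centre is at (311,241.6), so I'll grip it and swing the cap up along its arc.

Run:
```python
from rig import arm,jaws,viewer
from h import *
S=load('scene');yaw=-.107;d=np.array([np.cos(yaw),np.sin(yaw)])
q=px2w(S,np.array([310.8,241.4])-[.8,2],.062)[:2]
bar=(q+np.array([.4435,.2007])+np.array([.4882,.1958])-.045*d)/3; print(q,bar)
jaws.set_gripper(.05,30)
arm.move_to([*bar,.12],[np.pi,0,yaw])
print(arm.move_straight([*bar,.070],vel=.08,force_limit=6),arm.get_eef_pos())
jaws.set_gripper(0,30); print(arm.get_grip_width(),arm.get_grip_force(),arm.get_ft_force())
hinge=bar+.08*d
for th in np.linspace(.08,.85,11):
    c,s=np.cos(th),np.sin(th)
    x=-.08*c+.029*s; z=.033+.08*s+.029*c
    arm.move_straight([*(hinge+x*d),z+.008],vel=.06)
    f=arm.get_ft_force()
    if np.linalg.norm(f)>35: print('force',th,f);break
arm.pause(.3)
print(arm.get_eef_pos(),arm.get_ft_force(),arm.get_grip_width(),arm.get_grip_force(),arm.get_time_s())
c=viewer.capture("scene")
mosaic(c,[(300,237)],"pics/a.png",s=8);mosaic(c,[(173,237)],"pics/b.png",s=8)
cv2.imwrite("pics/e1.png",np.hstack([cv2.imread("pics/a.png"),cv2.imread("pics/b.png")]))
```

```text
[0.44304827 0.19862951] [0.44333521 0.19997844]
False [0.44358718 0.20010251 0.07039073]
0.024990612048169866 34.293256402015686 [-3.98779711 20.29814     3.62692403]
[0.49242985 0.19669763 0.12109499] [-0.63276632 16.10657067  1.30366032] 0.025155438367417557 33.06406706571579 20.95
```

View pics/e1.png

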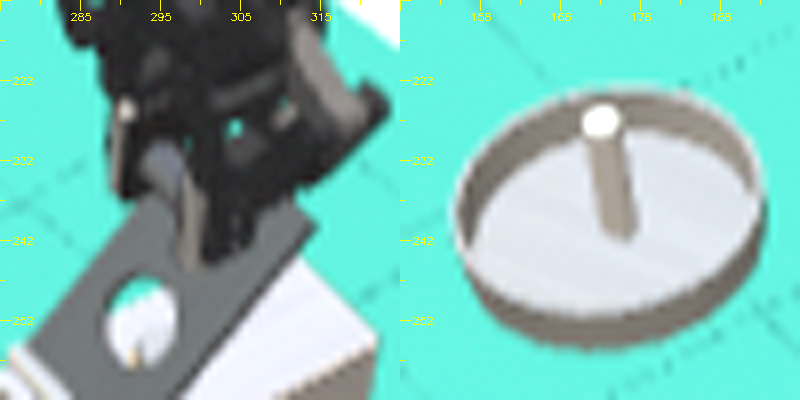

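The cap is up at about 0.85 rad with the bar held (25 mm grip width, 33 N), and the pin is still standing in the dish. Handing in.

```bash
python3 -c "
from rig import arm,job
print(max(abs(v) for v in arm.get_joint_vel()),arm.get_grip_force());print(job.job_done())"
```

```text
0.0017933668973074998 33.06357443332672
the job is handed in; nothing more can be done
None
```

I handed the job in at about 21 s: the left block's bolt was the loose one and is pushed down, the pin is standing in the far dish, and that block's cap is held about 0.85 rad open (by the commanded arc) in the gripper; no verdict came back.

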